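# Latch the leak tester's vent plunger on the sloped pad and park it

### The job

The yellow hand leak tester stands in the blue cup with its steel vent plunger sticking out at the bottom. Take it out by its grip, hold it square to the sloped rubber pad on the green jack and press the plunger gently against the middle of the pad, feeling for it, until it is fully in (it stays in); do not ram it. Then park the tester upright and fully home in the aluminium sleeve, let go, and leave everything else where it is.

Things in the scene. Friction and masses are not known exactly. Their poses are not given: they have to be found in the camera images.
- tester_mid (a point): Yellow leak tester, loose, 0.3 kg, 140 mm long; its centre, on its axis; z axis from plunger to grip, x and y square to the grip's faces. Along z from here: nose end -56 mm (radius 14), cone to radius 24 at +4; round flange, radius 31, +4 to +10, its underside rests on a cup's rim; square grip, 36 by 36 mm, +10 to +70 (top). Grasp two opposite faces of the grip at about +40.
- plunger (a joint): Travel of the vent plunger into the tester's nose, m: 0 fully out, 0.010 fully in against its stop; starts at 0 to 0.003. It resists with a steady friction of about 6 N, has no spring and stays where it is pushed. More than 60 N on it damages it; do not push it with the fingers.
- plunger_tip (a point): Centre of the flat end of the tester's steel vent plunger (18 mm diameter), on the tester's axis, 70 mm below tester_mid when fully out, 60 mm when fully in; z axis as the tester's.
- pad_mid (a point): Middle of the sloped rubber pad's face (rigid disc, radius 36 mm) on the green jack (foot radius 60 mm) at the jack's mid setting, 100 mm up. z axis: the pad's outward normal, 35 degrees from vertical, leaning towards the robot. The jack's setting is not measured: the true middle is up to 9 mm straight above or below this point; find it by touch or sight.
- cup_rim (a point): Centre of the mouth of the fixed blue plastic cup (tapered, rim 95 mm above the ledge, mouth radius 26 mm, wall 4 mm, black 100 mm square foot) in which the tester stands at the start, tester_mid 4 mm below this point.
- sleeve_rim (a point): Centre of the mouth of the fixed aluminium sleeve: shaped as the cup (rim 95 mm up, mouth radius 26 mm tapering to 16 mm at 60 mm depth, open below, wall 4 mm, 100 mm square steel foot), empty at the start. Fully home, the tester's flange lies on this rim, tester_mid 4 mm below this point. Cup and sleeve may be on either side.
- bin_pin (a point): Tin reject bin on its hinge pin, bystander: this point is the middle of the pin, 90 mm above the ledge; the bin is 130 mm by 165 mm and its rim is 120 mm above the ledge.
- bin (a joint): Tilt of the reject bin on its pin, rad: 0 level, positive tips its far side up, away from the robot. Leave it.
- regulator: Cracked grey regulator, bystander: disc of radius 34 mm, 42 mm high, with a 36 mm outlet along its x; origin under the disc's centre.
- stem: Bent brass stem, bystander: 14 mm thick, about 120 mm long along x, lying; origin under its middle.
- cap: Blue plastic knob cap, bystander: 64 mm across, 26 mm high; origin under its centre.
- valve: Brass valve body, bystander: 44 mm across, 70 mm high, standing; origin under its centre.
- spanner: Steel spanner, bystander: 180 mm long along x, lying; origin under its middle.
Not all that is in view belongs to the job. Of the things that look like the part that bears tester_mid, the larger one is meant. Several things look just like the part that bears pad_mid: the one meant starts farthest to the robot's right.

How it is judged:
On the way:
1. the plunger is pushed fully in (at least 8.5 of 10 mm) on the sloped pad, its tip within 25 mm of the mid-height middle of the pad, the tester square to the pad within 12 degrees (value of joint plunger above 0.0085 m and distance between plunger_tip and pad_mid below 0.025 m and angle between the z axis of tester_mid and the z axis of pad_mid, either way round below 0.21 rad), for 0.1 s.
At the end, for the whole second after the job is handed in: The tester stands at rest in the aluminium sleeve, released, upright within 4 degrees, centred within 5 mm, its flange within 3 mm of the rim, with the plunger still at least 8.5 of 10 mm in (value of joint plunger above 0.0085 m and horizontal distance between tester_mid and sleeve_rim below 0.005 m and z of tester_mid in the frame of sleeve_rim between -0.008 and -0.001 m and angle between tester_mid's own z axis and vertical below 0.07 rad and linear speed of tester below 0.02 m/s); the robot touches nothing.
It fails at once if the plunger is rammed: more than 60 N on it (contact force between plunger and anything else above 60 N).
It fails at once if the plunger is pushed with the fingers (contact force between the fingers and plunger above 1 N).
It fails at once if a bystander is moved more than 30 mm or the bin is tipped (distance of any of regulator, stem, cap, valve, spanner from where it was at the start of the episode above 0.03 m or value of joint bin above 0.5 rad).
It also fails if it takes over 51 s, if anything falls off the work surface, if the arm or the gripper's body presses on something with over 40 N, if the wrist force passes 120 N, or if a joint passes its speed limit or range.

### The arm

A 6-joint arm with a two-finger parallel gripper is mounted at the origin on the work surface. World frame = base frame: x ahead of the robot, y to its left, z up, the work surface at z = 0. Lengths are in m, angles in rad, forces in N, time in s.
With the tool pointing down it reaches from about 0.375 to 0.75 m from the base axis. Payload 9 kg.
Tool frame: the origin (TCP) lies midway between the tips of the shut fingers; the grasp point (between the pads) lies 19 mm behind it; z points along the fingers, y is the line along which they close (so a half turn about z gives the same grasp; the last joint's range is limited). The gripper opens to 85 mm and grips with 20 to 120 N. Pads are 22 mm wide; open, the fingers measure 114 mm over their backs; the gripper's body (76 mm by 85 mm) begins 54 mm behind the grasp point. The pads swing forward as they close: fully open they stand 13 mm farther back than shut.
Start: joints at [-1.505, 0.104, 0.097, 1.564, 0, 1.353], TCP at [0.168, -0.576, 0.202] pointing down, gripper open.
Joint ranges: [-2.99, 2.99], [-0.84, 1.86], [-1.1, 1.16], [-1.84, 2.11], [-1.51, 1.56], [-3.14, 3.14]. Speed limits (rad/s): [2.22, 2.22, 2.57, 3.14, 3.14, 3.14].

### API

Orientations are given as a rotation vector (axis times angle).
In Python, from station import telemetry, optics, manip, search_frame, mark_of gives the robot as it stands.
- The arm moves only by the tool apply_moves, never from a script. Its argument "deltas" is a list of rows, each a list of 3 entries, a list of its own where there are three numbers: the shift along the tool's x, y, z in cm, then the turn about the tool's z in degrees, then the opening, from 0 (shut) to 1 (fully open). A call has 1 to 8 rows; each row is the pose to reach, as a shift and turn from the pose commanded when the call began, along the tool's axes at that moment; what a row does not reach only later rows make up. A row lasts 1/8 s, in which the tool goes at most 62.5 mm and 10.7 degrees, less where a joint would pass 70% of its speed; a pose out of reach is approached as far as the arm can. A call with a gripper value outside its range is refused whole. The fingers move at their own pace and stop on an object; "newtons" is the grip in N (left out, the last holds). Time passes only in rows, so rows that repeat a pose let the fingers close. It gives the time, the measured TCP pose, the force, the opening and the grip force at its end, in the units of the state.
- telemetry.get_state(): the state, without advancing time (a new reading comes with each control period).
- optics.camera(name): name is "scene" or "top"; returns the picture (400x640x3 uint8, red, green, blue); there is no depth.
- optics.calibration(name): a dict with "fx", "fy", "cx", "cy" (pixels), "xyz" and "attitude" of the camera in the world. Camera axes: x right, y down, z forward; pixel columns grow to the right and rows downward; lengths in m; the calibration is good to about 2 mm. A picture is of the moment at which its call begins. calibration takes no time and is no camera call.
- manip.close_job(): hands the job in; it is judged then, once.
Trained networks look in the newest picture that a camera, given by its name, has taken for a name from the list of things; names that differ only in an ending like _2 or _b are one class to them, and where a whole thing is asked for, a point or a joint stands for the part that bears it (a point fixed in the world has none). Each returns a list of dicts, best first, with "score" (0 to 1); they miss things now and then, are a little off and sometimes report something else, mostly with a low value. They report only what shows in the picture. A call takes as long as a camera call. They do not tell look-alikes from the thing itself.
- search_frame(camera, query): "uv" ([column, row] in pixels, amid what is visible of it).
- mark_of(camera, query): "uv" ([column, row] in pixels: a listed point, or the origin of a listed thing).
The state is a dict: "time_s": time; "joint_pos": joint angles; "qd": joint speeds; "joint_efforts": joint torques, N m; "tcp_pos": TCP position; "eef_rot": TCP orientation; "wrist_force": force on the tool from outside, world axes, zero at the start; "wrist_torque": the same for the moment, N m; "gripper_width": finger opening in m; "grip_force": force on a finger pad.
Only numpy, scipy, OpenCV 4.12 (cv2) and the standard library are available. Lean on these libraries where they do the work, as an engineer would, in place of code of your own. Each camera call takes 0.05 s, during which the arm holds its last target. There are 200 camera calls.

## Working session

There is one attempt and no reset: what is moved stays moved. The work goes in short steps, Python scripts to look and compute and a tool call to move; the robot and the scene stay as the last step left them, time stands still between calls to the robot, and variables do not carry over. Pictures are saved under pics/ and viewed, at most 10 in all, crops included, and the job is handed in when it is done.

Besides the shell and the picture viewer there is one more tool, called after "Call:" as name(argument=value, ...), one argument or row to a line, values as JSON. apply_moves: Moves the arm, as the interface text tells. Its arguments: {"type":"object","properties":{"deltas":{"type":"array"},"newtons":{"type":"number"}},"required":["deltas"]}

```bash
mkdir -p pics; cat > look.py <<'E'
from station import telemetry, optics, manip, search_frame, mark_of
import cv2, numpy as np
for c in ["scene","top"]:
    im=optics.camera(c); cv2.imwrite(f"pics/{c}0.png",im[:,:,::-1]); k=optics.calibration(c); print(c,k)
    for q in ["tester_mid","plunger_tip","pad_mid","cup_rim","sleeve_rim","bin_pin"]:
        print(q,[(np.round(d["uv"],1).tolist(),round(d["score"],2)) for d in mark_of(c,q)])
a=telemetry.get_state(); print(a)
E
python3 look.py
```

```text
scene {'fx': 473.2824192267783, 'fy': 473.2824192267783, 'cx': 320.51548686537393, 'cy': 184.57224134611295, 'xyz': array([1.1830354 , 0.53858248, 1.05554026]), 'attitude': array([-1.21962062, -2.4185284 ,  0.86468574])}
tester_mid [([350.0, 207.6], 0.93), ([426.8, 189.8], 0.58), ([404.7, 209.5], 0.55)]
plunger_tip [([339.5, 284.3], 0.33)]
pad_mid [([432.6, 271.7], 0.59), ([304.4, 188.1], 0.56)]
cup_rim [([400.9, 206.0], 0.95)]
sleeve_rim [([256.4, 123.5], 0.93)]
bin_pin [([177.4, 160.7], 0.73)]
top {'fx': 392.20332440581666, 'fy': 392.20332440581666, 'cx': 313.3213950585509, 'cy': 199.29429113855377, 'xyz': array([0.38131887, 0.03849603, 1.00067374]), 'attitude': array([-2.21763753,  1.99283417, -0.20637286])}
tester_mid [([216.0, 220.0], 0.66), ([268.3, 209.7], 0.65)]
plunger_tip []
pad_mid [([321.2, 186.8], 0.8), ([159.9, 163.6], 0.6)]
cup_rim [([216.6, 221.8], 0.82)]
sleeve_rim [([428.8, 254.0], 0.66), ([320.9, 187.3], 0.49)]
bin_pin [([468.2, 155.1], 0.65)]
{'time_s': 0.7, 'joint_pos': array([-1.50470594e+00,  1.04062874e-01,  9.72897822e-02,  1.56392302e+00,
        1.54149757e-05,  1.35309120e+00]), 'qd': array([-7.67320662e-04,  4.32637971e-04,  4.70379121e-06, -1.29027568e-04,
        4.34580503e-04, -6.00086244e-04]), 'joint_efforts': array([ 1.33840222e-03, -5.56630290e+01,  5.03685415e+01,  6.41473762e-04,
       -2.16272460e-04,  6.98572805e-06]), 'tcp_pos': array([ 0.16801361, -0.57601999,  0.20164681]), 'eef_rot': array([3.10991767e+00, 4.44276178e-01, 1.22221516e-05]), 'wrist_force': array([0.22050492, 0.39559827, 0.33048068]), 'wrist_torque': array([ 0.01723115, -0.05064484, -0.00590747]), 'grip_force': 0.0, 'gripper_width': 0.08535583193641957}
```

```bash
python3 -c "
import cv2
a=cv2.imread('pics/scene0.png');b=cv2.imread('pics/top0.png')
cv2.imwrite('pics/scene0b.png',cv2.resize(a[80:340,130:530],(800,520),interpolation=cv2.INTER_CUBIC));cv2.imwrite('pics/top0b.png',cv2.resize(b[90:340,100:500],(800,500),interpolation=cv2.INTER_CUBIC))"
```

```text
(no output)
```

View pics/scene0b.png

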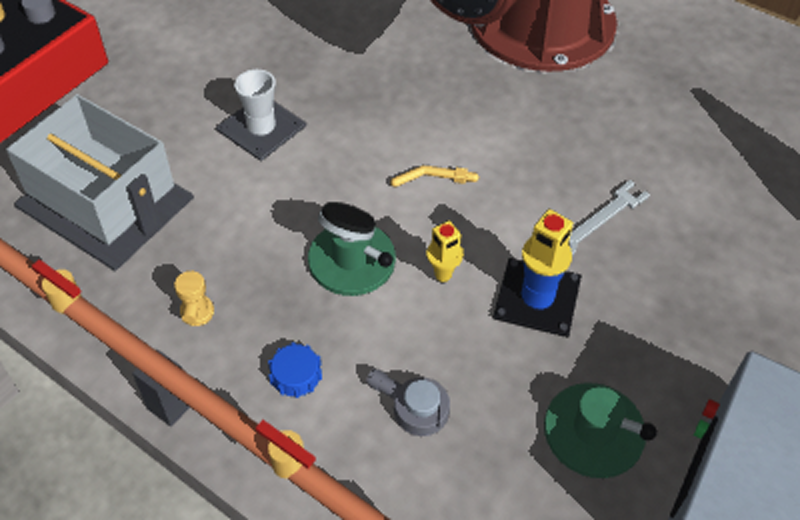

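View pics/top0b.png

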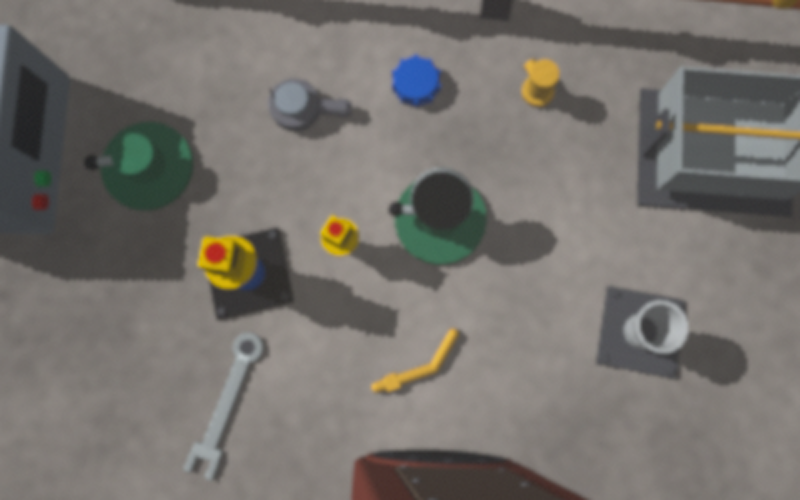

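In the scene view the large tester is in the blue cup at (405,210); a small look-alike is beside it at (350,207), so I take the one in the cup. The jack candidates are at scene (304,188) and (432,272). The first, at top (321,187), is farther to the robot's right and has the black pad. The sleeve is at (256,123), and the crops above confirm all of this.

```bash
cat > geo.py <<'E'
import numpy as np, cv2
from scipy.spatial.transform import Rotation as R
from station import optics
K={c:optics.calibration(c) for c in("scene","top")}
def ray(c,uv):
    k=K[c]; d=R.from_rotvec(k["attitude"]).apply([(uv[0]-k["cx"])/k["fx"],(uv[1]-k["cy"])/k["fy"],1]); return k["xyz"],d/np.linalg.norm(d)
def plane(c,uv,z): o,d=ray(c,uv); return o+d*(z-o[2])/d[2]
def tri(a,b):
    o1,d1=ray("scene",a);o2,d2=ray("top",b)
    t=np.linalg.lstsq(np.c_[d1,-d2],o2-o1,rcond=None)[0]; p,q=o1+t[0]*d1,o2+t[1]*d2
    return (p+q)/2,np.linalg.norm(p-q)
def proj(c,P):
    k=K[c]; v=R.from_rotvec(k["attitude"]).inv().apply(np.atleast_2d(P)-k["xyz"]); return np.c_[v[:,0]/v[:,2]*k["fx"]+k["cx"],v[:,1]/v[:,2]*k["fy"]+k["cy"]]
E
cat > a.py <<'E'
from geo import *
np.set_printoptions(precision=4,suppress=True)
for n,a,b in [("tester",(404.7,209.5),(216,220)),("cup",(400.9,206),(216.6,221.8)),("sleeve",(256.4,123.5),(428.8,254)),("pad",(304.4,188.1),(321.2,186.8)),("bin",(177.4,160.7),(468.2,155.1))]:
    print(n,*tri(a,b),"r",np.hypot(*tri(a,b)[0][:2]))
# corner check: grip top from red/yellow in top view
for c in("scene","top"):
    im=cv2.imread(f"pics/{c}0.png"); h=cv2.cvtColor(im,cv2.COLOR_BGR2HSV)
    m=cv2.inRange(h,(20,120,90),(34,255,255)); n,l,s,ct=cv2.connectedComponentsWithStats(m)
    for i in range(1,n):
        if s[i][4]>60: print(c,s[i],ct[i])
for c,(x0,x1,y0,y1) in {"top":(185,245,195,245),"scene":(370,430,170,250)}.items():
    im=cv2.imread(f"pics/{c}0.png")[y0:y1,x0:x1]; cv2.imwrite(f"pics/z{c}.png",cv2.resize(im,None,fx=7,fy=7,interpolation=cv2.INTER_CUBIC))
a,b=[cv2.imread(f"pics/z{c}.png") for c in("top","scene")]
o=np.zeros((560,800,3),np.uint8); a=cv2.resize(a,(380,int(380*a.shape[0]/a.shape[1]))); b=cv2.resize(b,(400,int(400*b.shape[0]/b.shape[1])))
o[:a.shape[0],:380]=a; o[:b.shape[0],400:800]=b; cv2.imwrite("pics/z.png",o)
E
python3 a.py
```

```text
tester [0.4954 0.2825 0.0908] 0.00568263265419563 r 0.5703274682023945
cup [0.493  0.2747 0.097 ] 0.0037688645192322477 r 0.5643792409333781
sleeve [ 0.4737 -0.2254  0.0841] 0.00849908874160874 r 0.524585736407277
pad [0.5983 0.0445 0.105 ] 0.0036368760987283643 r 0.5999573890806538
bin [ 0.7192 -0.3032  0.0901] 0.0015657353230520846 r 0.7805353756257319
scene [115  76  17  16 201] [123.3483  83.8657]
scene [ 87  93  19  17 228] [ 96.4868 101.3465]
scene [154 147  35  22 119] [170.5126 157.5546]
scene [326 163  43  10 193] [348.2539 166.9689]
scene [ 98 181  19  16 115] [105.3652 188.8957]
scene [391 185  25  33 483] [403.8986 204.2961]
scene [343 190  19  31 316] [352.2184 206.6234]
scene [217 216  20  27 364] [226.4258 229.0907]
scene [151 220  17  16 122] [157.9426 227.9836]
scene [265 301  16  18 141] [271.156 310.695]
scene [344 359  16  18 151] [350.2318 368.5563]
top [184  52  13  12  78] [190.5641  56.4615]
top [265  60  12  11  88] [270.5     64.3182]
top [406  74  14  11 111] [411.6486  78.5225]
top [487  82  17  11 133] [493.3985  86.5113]
top [361 120  18  23 316] [369.4842 130.4082]
top [443 152  60   8 183] [471.694  155.1093]
top [606 160  30  21 490] [621.0102 170.6796]
top [260 198  19  20 256] [269.4062 208.3242]
top [608 202  31  21 522] [623.3716 212.6877]
top [199 208  29  27 516] [213.9864 220.7442]
top [286 255  43  31 268] [308.2575 273.6231]
```

View pics/z.png

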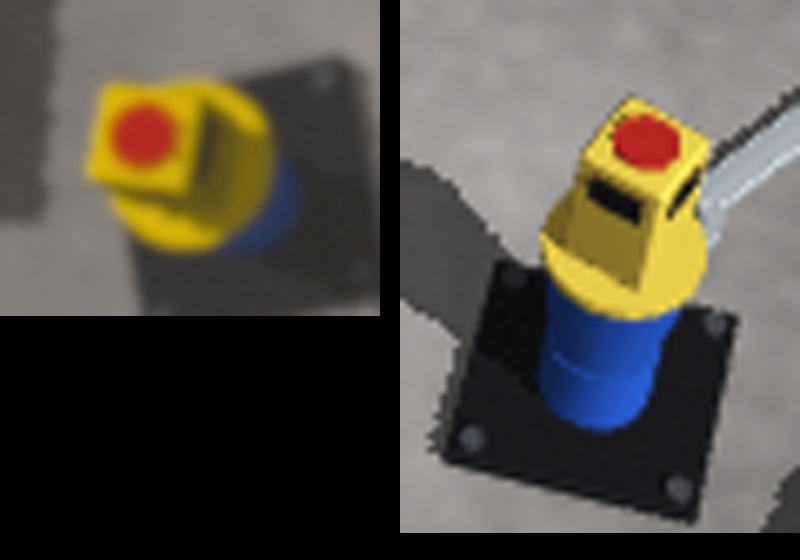

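```bash
cat > b.py <<'E'
from geo import *
np.set_printoptions(precision=4,suppress=True)
print("red",tri((406.9,191.1),(207.6,216.3)))
P=np.array([plane("top",(185+x/6.333,195+y/6.333),.161) for x,y in[(105,82),(202,92),(190,195),(90,180)]])
Q=np.array([plane("scene",(370+(x-400)/6.667,170+y/6.667),.161) for x,y in[(632,96),(711,146),(664,207),(582,163)]])
for A in(P,Q):
    print(A.mean(0)); e=np.roll(A,-1,0)-A; print(np.linalg.norm(e,axis=1), np.degrees(np.arctan2(e[:,1],e[:,0])))
print("planes sleeve",plane("scene",(256.4,123.5),.095),plane("top",(428.8,254),.095))
print("cup",plane("scene",(400.9,206),.095),plane("top",(216.6,221.8),.095))
print("pad",plane("scene",(304.4,188.1),.1),plane("top",(321.2,186.8),.1))
# ellipse of pad (black) and sleeve in each cam
for c,w,n in[("scene",(285,175,325,205),"pad"),("top",(303,172,340,210),"pad")]:
    im=cv2.imread(f"pics/{c}0.png")[w[1]:w[3],w[0]:w[2]]; m=((im.max(2)<62)*255).astype(np.uint8)
    k,l,s,ct=cv2.connectedComponentsWithStats(m); i=1+s[1:,4].argmax(); print(c,n,s[i],ct[i]+w[:2])
a=cv2.imread("pics/top0.png")[225:285,390:455];b=cv2.imread("pics/scene0.png")[100:165,230:290];d=cv2.imread("pics/top0.png")[165:225,290:350];e=cv2.imread("pics/scene0.png")[165:230,275:335]
cv2.imwrite("pics/z2.png",np.vstack([np.hstack([cv2.resize(x,(400,280),interpolation=cv2.INTER_CUBIC) for x in r]) for r in((a,b),(d,e))]))
E
python3 b.py
```

```text
red (array([0.4939, 0.2803, 0.1623]), np.float64(0.00024769877490697753))
[0.4934 0.2794 0.161 ]
[0.0337 0.0357 0.0347 0.0341] [ -89.8356 -177.5713   87.5846    0.8424]
[0.4975 0.2829 0.161 ]
[0.0349 0.0342 0.0336 0.0377] [  84.4407    0.2957  -89.7958 -178.0965]
planes sleeve [ 0.4829 -0.2212  0.095 ] [ 0.4704 -0.2185  0.095 ]
cup [0.4928 0.2727 0.095 ] [0.4923 0.2769 0.095 ]
pad [0.5944 0.0436 0.1   ] [0.6005 0.043  0.1   ]
scene pad [  6   6  27  15 274] [303.6679 188.3504]
top pad [  4   5  28  29 632] [320.8576 190.8718]
```

View pics/z2.png

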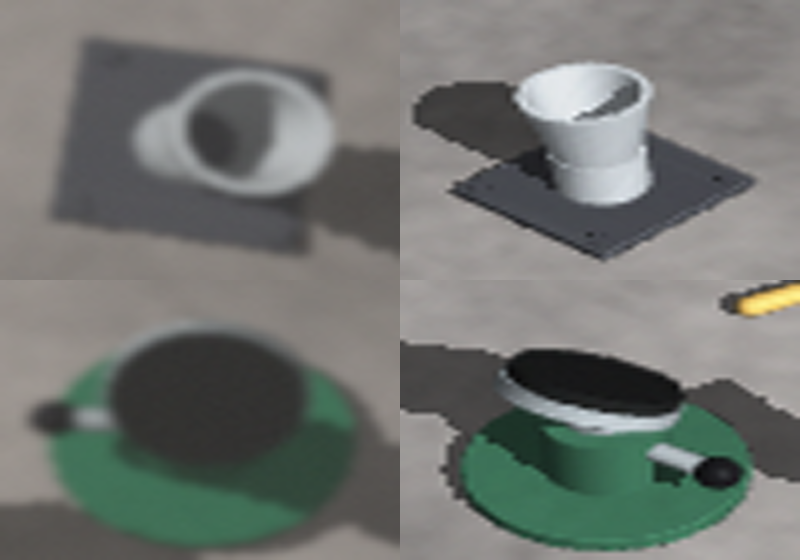

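Crops: sleeve mouth is at top (432,253) and scene (257,122). Pad face is at top (321,190) and scene (304,188). I'll fit both now.

```bash
cat > c.py <<'E'
from geo import *
from scipy.optimize import least_squares
np.set_printoptions(precision=4,suppress=True)
print("sleeve",tri((257.4,121.4),(431.5,252.9)),plane("scene",(257.4,121.4),.095),plane("top",(431.5,252.9),.095))
print("pad",tri((303.9,187.9),(320.8,190.1)))
E={}
for c,w in[("scene",(288,175,322,200)),("top",(303,172,340,208))]:
    im=cv2.imread(f"pics/{c}0.png")[w[1]:w[3],w[0]:w[2]]; m=((im.max(2)<62)*255).astype(np.uint8)
    k,l,s,ct=cv2.connectedComponentsWithStats(m); i=1+s[1:,4].argmax()
    ys,xs=np.nonzero(l==i); E[c]=(xs.mean()+w[0],ys.mean()+w[1],np.sqrt(s[i][4]/np.pi),np.cov(xs,ys))
    print(c,E[c][:2],s[i])
t=np.linspace(0,2*np.pi,120,endpoint=False)
def mod(p,c):
    n=np.array([np.sin(.6109)*np.cos(p[3]),np.sin(.6109)*np.sin(p[3]),np.cos(.6109)]); a=np.cross(n,[0,0,1]);a/=np.linalg.norm(a);b=np.cross(n,a)
    return proj(c,p[:3]+p[4]*(np.outer(np.cos(t),a)+np.outer(np.sin(t),b)))
def res(p):
    r=[]
    for c in E:
        q=mod(p,c).astype(np.float32); M=cv2.moments(q.reshape(-1,1,2)); A=M["m00"]
        C=np.array([[M["mu20"],M["mu11"]],[M["mu11"],M["mu02"]]])/A
        r+=[M["m10"]/A-E[c][0],M["m01"]/A-E[c][1]]
        r+=list(((C-E[c][3])[[0,0,1],[0,1,1]])/8)
    return np.array(r)
s=least_squares(res,[.598,.045,.105,np.pi,.036]); print(s.x,np.degrees(s.x[3]),s.fun)
E
python3 c.py
```

```text
sleeve (array([ 0.4738, -0.225 ,  0.0942]), np.float64(0.0006307355033644884)) [ 0.4744 -0.2247  0.095 ] [ 0.4736 -0.2245  0.095 ]
pad (array([0.5933, 0.0423, 0.0985]), np.float64(0.0019885508401348883))
scene (np.float64(303.6678832116788), np.float64(188.35036496350364)) [  3   6  27  15 274]
top (np.float64(320.85759493670884), np.float64(190.87183544303798)) [  4   5  28  29 632]
[0.5918 0.0409 0.0959 2.9999 0.0351] 171.88124204234688 [ 0.5021 -0.2604 -1.0266  0.2076  0.022   0.9037 -0.2136  0.5274  0.1058
 -0.3931]
```

Call:
apply_moves(
  deltas=[
    [[36.2,-23.4,-5],-84,1],
    [[36.2,-23.4,-5],-84,1],
    [[36.2,-23.4,-5],-84,1],
    [[36.2,-23.4,-5],-84,1],
    [[36.2,-23.4,-5],-84,1],
    [[36.2,-23.4,-5],-84,1],
    [[36.2,-23.4,-5],-84,1],
    [[36.2,-23.4,-5],-84,1],
  ],
  newtons=20,
)

```text
time_s: 1.7
tcp_pos: [0.4523, -0.247, 0.2525]
eef_rot: [2.0, 2.421, 0.001]
wrist_force: [0.2, -0.8, 0.7]
gripper_width: 0.0857
grip_force: 0.0
```

```bash
cat > to.py <<'E'
# usage: to.py x y z yaw : shift in tool cm + turn to reach TCP target
import sys, numpy as np
from scipy.spatial.transform import Rotation as R
from station import telemetry
s=telemetry.get_state(); r=R.from_rotvec(s["eef_rot"]); m=r.as_matrix()
yaw=np.degrees(np.arctan2(m[1,0],m[0,0]))
print("t",round(s["time_s"],2),"tcp",s["tcp_pos"].round(4),"yaw",yaw.round(1),"zaxis",m[:,2].round(3),"F",s["wrist_force"].round(1),"T",s["wrist_torque"].round(2),"w",round(s["gripper_width"],4),"g",round(s["grip_force"],1),"j",s["joint_pos"].round(2))
if len(sys.argv)>3:
    d=np.array(sys.argv[1:4],float)-s["tcp_pos"]; print("shift cm",(r.inv().apply(d)*100).round(2))
    if len(sys.argv)>4: print("turn",((yaw-float(sys.argv[4])+180)%360-180).round(1))
E
python3 to.py .4937 .279 .25 180
python3 - <<'E'
import cv2,numpy as np
im=cv2.imread('pics/scene0.png').max(2); print(im[177:203,286:324].tolist().__str__().replace('], [','\n'))
E
```

```text
t 1.7 tcp [ 0.4523 -0.247   0.2525] yaw 100.9 zaxis [ 0.001 -0.    -1.   ] F [ 0.2 -0.8  0.7] T [-0.12  0.03  0.05] w 0.0857 g 0.0 j [-0.75 -0.14 -0.05  1.66  0.    0.63]
shift cm [50.86 14.01  0.23]
turn -79.1
[[156, 157, 157, 155, 156, 152, 150, 151, 153, 154, 155, 154, 153, 152, 152, 152, 156, 155, 156, 158, 158, 160, 162, 165, 165, 164, 163, 162, 161, 163, 165, 165, 167, 165, 166, 165, 166, 168
159, 159, 158, 157, 155, 153, 152, 151, 155, 157, 159, 157, 156, 155, 154, 153, 150, 151, 153, 156, 158, 160, 165, 168, 167, 165, 165, 164, 163, 162, 164, 165, 165, 165, 165, 166, 168, 166
162, 161, 160, 158, 157, 156, 153, 152, 156, 157, 160, 160, 159, 156, 154, 153, 152, 151, 151, 155, 160, 162, 165, 166, 166, 167, 164, 163, 161, 160, 161, 162, 164, 165, 166, 169, 168, 166
161, 162, 162, 160, 156, 154, 153, 152, 154, 155, 157, 158, 160, 160, 157, 155, 154, 155, 155, 157, 161, 163, 164, 164, 165, 165, 165, 164, 161, 160, 160, 161, 163, 166, 170, 170, 168, 166
82, 82, 160, 160, 156, 153, 151, 91, 46, 43, 43, 43, 44, 65, 66, 95, 126, 161, 161, 160, 160, 162, 162, 165, 165, 165, 165, 165, 16
[... 2834 characters left out ...]
2, 52, 51, 50, 52, 52, 49, 79, 114, 115, 116, 97, 109, 134, 139, 123, 174, 209, 214, 213, 210, 205, 201, 195, 188, 158, 125, 109, 108, 109, 108, 109, 109, 109, 109
76, 53, 51, 52, 52, 50, 51, 50, 51, 49, 48, 116, 119, 118, 117, 113, 121, 132, 155, 170, 182, 157, 150, 137, 136, 134, 131, 124, 114, 102, 111, 111, 109, 108, 109, 109, 109, 108
112, 109, 53, 52, 51, 50, 50, 50, 51, 52, 45, 69, 116, 116, 117, 116, 116, 118, 120, 121, 121, 120, 118, 117, 118, 118, 119, 119, 110, 100, 110, 110, 111, 109, 110, 110, 110, 109
113, 114, 52, 50, 50, 51, 50, 51, 52, 49, 45, 49, 74, 105, 117, 117, 116, 117, 117, 115, 114, 116, 116, 117, 116, 116, 120, 118, 112, 101, 110, 111, 110, 109, 110, 110, 110, 111]]
```

Call:
apply_moves(
  deltas=[
    [[50.9,14.0,0],-79,1],
    [[50.9,14.0,0],-79,1],
    [[50.9,14.0,0],-79,1],
    [[50.9,14.0,0],-79,1],
    [[50.9,14.0,0],-79,1],
    [[50.9,14.0,0],-79,1],
    [[50.9,14.0,0],-79,1],
    [[50.9,14.0,0],-79,1],
  ],
)

```text
time_s: 2.7
tcp_pos: [0.4945, 0.2502, 0.2518]
eef_rot: [0.014, 3.141, -0.0]
wrist_force: [0.6, -1.4, 0.3]
gripper_width: 0.0852
grip_force: 0.0
```

```bash
python3 to.py .494 .279 .112 180; cat > d.py <<'E'
exec(open('c.py').read().split("t=np.linspace")[0].split("E={}")[0])
E={}
for c,w,lo,hi in[("scene",(288,175,322,200),21,29),("top",(303,172,340,208),0,255)]:
    g=cv2.imread(f"pics/{c}0.png").max(2)[w[1]:w[3],w[0]:w[2]]
    if c=="top": print(g[::2,::2])
    m=(((g>=lo)&(g<=(hi if c=="scene" else 45)))*255).astype(np.uint8)
    k,l,s,ct=cv2.connectedComponentsWithStats(m); i=1+s[1:,4].argmax()
    q,_=cv2.findContours((l==i).astype(np.uint8),cv2.RETR_EXTERNAL,cv2.CHAIN_APPROX_NONE)
    h=cv2.convexHull(max(q,key=len)); M=cv2.moments(cv2.fillConvexPoly(np.zeros_like(m),h,1),True); A=M["m00"]
    E[c]=(M["m10"]/A+w[0],M["m01"]/A+w[1],A,np.array([[M["mu20"],M["mu11"]],[M["mu11"],M["mu02"]]])/A); print(c,E[c])
src=open('c.py').read(); exec("t=np"+src.split("t=np")[1])
E
python3 d.py
```

```text
t 2.7 tcp [0.4945 0.2502 0.2518] yaw 179.5 zaxis [ 0.001 -0.    -1.   ] F [ 0.6 -1.4  0.3] T [-0.03 -0.09 -0.01] w 0.0852 g 0.0 j [ 0.23 -0.02  0.06  1.65 -0.    0.24]
shift cm [ 0.09  2.88 13.98]
turn -0.5
sleeve (array([ 0.4738, -0.225 ,  0.0942]), np.float64(0.0006307355033644884)) [ 0.4744 -0.2247  0.095 ] [ 0.4736 -0.2245  0.095 ]
pad (array([0.5933, 0.0423, 0.0985]), np.float64(0.0019885508401348883))
scene (303.2418604651163, 187.54883720930232, 215.0, array([[44.202 , 10.1045],
       [10.1045,  9.0197]]))
[[144 142 140 140 143 144 139 136 134 134 137 138 138 139 136 133 132 132
  133]
 [143 143 139 139 142 145 142 144 133 126 124 125 130 136 137 135 134 135
  136]
 [144 143 141 141 146 139 120  96  88  85  85  96 106 114 128 135 135 135
  138]
 [147 147 145 143 128  84  61  53  54  53  53  55  65  88 107 125 134 136
  137]
 [150 142 140 120  71  51  51  51  51  51  52  52  51  56  80 102 128 137
  138]
 [141 130 119  73  52  51  50  52  52  51  51  51  51  51  53  75 105 132
  139]
 [127 122  91  54  53  50  52  51  51  51  51  51  51  51  51  54  83 107
  126]
 [116 113  71
[... 444 characters left out ...]
1  52  50  52  65  71
   78]
 [112 110  92  59  51  50  51  51  52  51  50  51  50  49  50  58  68  70
   70]
 [115 113  84  65  56  50  52  51  50  51  51  50  52  52  58  68  70  71
   70]
 [115 112  91  73  73  61  54  51  51  51  51  51  52  60  67  71  72  71
   69]
 [114 113 109  88  79  78  67  59  56  56  57  57  62  67  69  71  70  71
   70]
 [113 114 113 111 104  92  78  67  65  65  64  65  69  70  70  71  71  71
   71]]Traceback (most recent call last):
  File "d.py", line 7, in <module>
    k,l,s,ct=cv2.connectedComponentsWithStats(m); i=1+s[1:,4].argmax()
                                                      ~~~~~~~~~~~~~~^^
ValueError: attempt to get argmax of an empty sequence
```

Call:
apply_moves(
  deltas=[
    [[0.1,2.9,0],-0.5,1],
    [[0.1,2.9,6],-0.5,1],
    [[0.1,2.9,10],-0.5,1],
    [[0.1,2.9,14],-0.5,1],
    [[0.1,2.9,14.1],-0.5,1],
  ],
)

```text
time_s: 3.32
tcp_pos: [0.4918, 0.2764, 0.1076]
eef_rot: [-0.006, -3.136, 0.003]
wrist_force: [0.2, 0.4, -0.4]
gripper_width: 0.0855
grip_force: 0.0
```

```bash
sed -i 's/else 45/else 62/; /if c=="top"/d' d.py; python3 to.py .494 .279 .111 180; python3 d.py; python3 -c "
import numpy as np
from station import optics,mark_of
for c in('top','scene'):
    im=optics.camera(c)
"
```

```text
t 3.33 tcp [0.4918 0.2764 0.1076] yaw 179.8 zaxis [-0.005 -0.002 -1.   ] F [ 0.2  0.4 -0.4] T [0.   0.01 0.05] w 0.0855 g 0.0 j [ 0.28  0.01 -0.17  1.4  -0.    0.28]
shift cm [-0.22  0.26 -0.34]
turn -0.2
sleeve (array([ 0.4738, -0.225 ,  0.0942]), np.float64(0.0006307355033644884)) [ 0.4744 -0.2247  0.095 ] [ 0.4736 -0.2245  0.095 ]
pad (array([0.5933, 0.0423, 0.0985]), np.float64(0.0019885508401348883))
scene (303.2418604651163, 187.54883720930232, 215.0, array([[44.202 , 10.1045],
       [10.1045,  9.0197]]))
top (320.78320610687024, 190.86870229007633, 655.0, array([[51.3148,  0.3212],
       [ 0.3212, 53.082 ]]))
[0.592  0.0415 0.0983 3.3585 0.0354] 192.42805591936434 [ 1.0757  0.1087  0.0164 -0.084  -0.2563  0.6454 -0.5399  0.5724 -0.2576
 -0.5613]
```

Call:
apply_moves(
  deltas=[
    [[0,0,0],0,0],
    [[0,0,0],0,0],
    [[0,0,0],0,0],
    [[0,0,0],0,0],
    [[0,0,0],0,0],
    [[0,0,0],0,0],
  ],
  newtons=40,
)

```text
time_s: 4.18
tcp_pos: [0.4947, 0.2777, 0.1117]
eef_rot: [0.006, 3.14, 0.002]
wrist_force: [0.2, 3.9, 6.3]
gripper_width: 0.0352
grip_force: 42.1
```

```bash
python3 to.py .494 .279 .175 180
```

```text
t 4.17 tcp [0.4947 0.2777 0.1117] yaw 179.8 zaxis [ 0.002  0.001 -1.   ] F [0.2 3.9 6.3] T [ 0.66  0.01 -0.05] w 0.0352 g 42.1 j [ 0.28  0.   -0.17  1.4   0.    0.28]
shift cm [ 0.06  0.14 -6.33]
turn -0.2
```

Call:
apply_moves(
  deltas=[
    [[0,0,-2.5],0,0],
    [[0,0,-4.8],0,0],
    [[0,0,-4.8],0,0],
    [[0,0,-4.8],0,0],
  ],
)

```text
time_s: 4.68
tcp_pos: [0.4935, 0.2768, 0.1572]
eef_rot: [-0.007, -3.14, 0.001]
wrist_force: [0.5, 0.6, -2.5]
gripper_width: 0.0354
grip_force: 41.4
```

Call:
apply_moves(
  deltas=[
    [[0.8,0,-0.1],0,0],
    [[1.6,0,-0.2],0,0],
    [[2.4,0,-0.2],0,0],
    [[3.2,0,-0.2],0,0],
    [[3.9,0,-0.2],0,0],
    [[4.3,0,-0.1],0,0],
    [[4.3,0,-0.1],0,0],
  ],
  newtons=20,
)

```text
time_s: 5.55
tcp_pos: [0.4509, 0.2772, 0.1599]
eef_rot: [0.006, 3.141, 0.0]
wrist_force: [1.8, 1.9, -0.1]
gripper_width: 0.0354
grip_force: 35.7
```

```bash
cat > snap.py <<'E'
import sys,cv2,numpy as np
from geo import *
from station import telemetry
s=telemetry.get_state()["tcp_pos"]; o=[]
for c in("scene","top"):
    im=optics.camera(c)[:,:,::-1]; cv2.imwrite(f"pics/{c}_{sys.argv[1]}.png",im)
    u,v=proj(c,s)[0].astype(int); u=np.clip(u,50,590);v=np.clip(v,50,350)
    print(c,"crop origin",u-50,v-50); o.append(cv2.resize(np.ascontiguousarray(im[v-50:v+50,u-50:u+50]),(400,400),interpolation=cv2.INTER_CUBIC))
cv2.imwrite(f"pics/c_{sys.argv[1]}.png",np.hstack(o))
E
python3 to.py; python3 snap.py 1
```

```text
t 5.55 tcp [0.4509 0.2772 0.1599] yaw 179.8 zaxis [ 0.  0. -1.] F [ 1.8  1.9 -0.1] T [ 0.44 -0.66 -0.  ] w 0.0354 g 35.7 j [ 0.3  -0.12 -0.2   1.49 -0.    0.31]
scene crop origin 364 130
top crop origin 156 186
```

View pics/c_1.png

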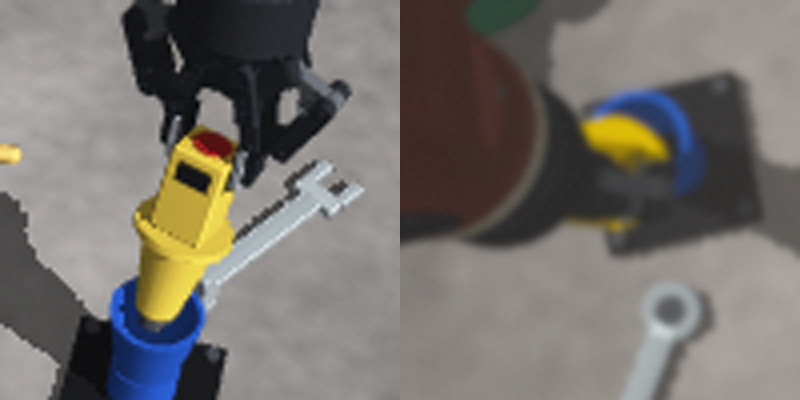

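The tester pivots in the pads against the cup rim: the crop shows it leaning towards the robot with its nose still in the cup mouth. I'll keep going to about 36°.

Call:
apply_moves(
  deltas=[
    [[0.7,0,0.2],0,0],
    [[1.3,0,0.4],0,0],
    [[1.9,0,0.6],0,0],
    [[2.5,0,0.8],0,0],
    [[2.5,0,0.8],0,0],
  ],
  newtons=20,
)

```text
time_s: 6.28
tcp_pos: [0.4253, 0.2772, 0.1513]
eef_rot: [-0.006, -3.141, 0.0]
wrist_force: [0.9, 1.0, -0.7]
gripper_width: 0.0353
grip_force: 35.7
```

```bash
python3 to.py; python3 snap.py 2; cat > tilt.py <<'E'
# fit tilt: silhouette of yellow in scene vs model of tester with pivot G, tilt th in plane of tool x
import sys,cv2
from geo import *
from scipy.optimize import minimize
from station import telemetry
n=sys.argv[1]; s=telemetry.get_state(); m=R.from_rotvec(s["eef_rot"]).as_matrix(); X=m[:,0]; Y=m[:,1]; Z=-m[:,2]
ctr=proj("scene",s["tcp_pos"])[0]
im=cv2.imread(f"pics/scene_{n}.png"); h=cv2.cvtColor(im,cv2.COLOR_BGR2HSV); 
mk=(cv2.inRange(h,(18,110,60),(36,255,255))|cv2.inRange(h,(0,150,80),(8,255,255))|cv2.inRange(h,(172,150,80),(180,255,255)))
w=np.zeros_like(mk); cv2.circle(w,tuple(int(v) for v in ctr),60,255,-1); mk&=w
k,l,st,_=cv2.connectedComponentsWithStats(mk); mk=(l==1+st[1:,4].argmax()).astype(np.uint8)
mk=cv2.morphologyEx(mk,cv2.MORPH_CLOSE,np.ones((5,5)))
gz=np.linspace(0,2*np.pi,40)
def model(th,ga,gx):
    a=np.sin(th)*X+np.cos(th)*Z; x=np.cos(th)*X-np.sin(th)*Z
    G=s["tcp_pos"]+(0.019+0.003)*Z+gx*X; mid=G-ga*a
    S=8; out=np.zeros(mk.shape,np.uint8)
    ring=lambda r,z:[mid+z*a+r*(np.cos(t)*x+np.sin(t)*Y) for t in gz]
    sq=lambda z:[mid+z*a+.018*(i*x+j*Y) for i in(-1,1) for j in(-1,1)]
    for P in(ring(.014,-.056)+ring(.024,.004),ring(.031,.004)+ring(.031,.010),sq(.01)+sq(.07)):
        q=proj("scene",np.array(P)); cv2.fillConvexPoly(out,np.round(cv2.convexHull(q.astype(np.float32))*16).astype(np.int32),1,cv2.LINE_8,4)
    return out,mid,a
def cost(p): o=model(*p)[0]; return (o!=mk)[:].sum()/max(1,mk.sum())
best=min(((cost((np.radians(t),g/1000,x/1000)),t,g,x) for t in np.arange(float(sys.argv[2]),float(sys.argv[3]),1) for g in range(34,52,2) for x in range(-4,5,2)))
print("tilt fit",best); o,mid,a=model(np.radians(best[1]),best[2]/1000,best[3]/1000)
print("mid",mid.round(4),"axis",a.round(3),"tip out",(mid-.07*a).round(4))
E
python3 tilt.py 2 20 50
```

```text
t 6.28 tcp [0.4253 0.2772 0.1513] yaw 179.8 zaxis [-0.001 -0.    -1.   ] F [ 0.9  1.  -0.7] T [ 0.33 -0.35 -0.01] w 0.0353 g 35.7 j [ 0.32 -0.18 -0.27  1.48 -0.    0.32]
scene crop origin 369 125
top crop origin 155 198
tilt fit (np.float64(0.20185614849187936), np.float64(46.0), 44, -4)
mid [0.4612 0.277  0.1427] axis [-0.719  0.003  0.695] tip out [0.5115 0.2768 0.094 ]
```

```bash
cat >> tilt.py <<'E'
cs,_=cv2.findContours(o,cv2.RETR_EXTERNAL,cv2.CHAIN_APPROX_NONE)
u,v=int(ctr[0])-50,int(ctr[1])-50
big=cv2.resize(im[v:v+110,u:u+100],None,fx=5,fy=5,interpolation=cv2.INTER_CUBIC)
for c in cs: cv2.polylines(big,[((c-[u,v])*5+2).astype(np.int32)],True,(255,0,255),1)
cs,_=cv2.findContours(mk,cv2.RETR_EXTERNAL,cv2.CHAIN_APPROX_NONE)
for c in cs: cv2.polylines(big,[((c-[u,v])*5+2).astype(np.int32)],True,(255,255,0),1)
cv2.imwrite(f"pics/fit_{n}.png",big)
E
python3 tilt.py 2 20 50
```

```text
tilt fit (np.float64(0.20185614849187936), np.float64(46.0), 44, -4)
mid [0.4612 0.277  0.1427] axis [-0.719  0.003  0.695] tip out [0.5115 0.2768 0.094 ]
```

View pics/fit_2.png

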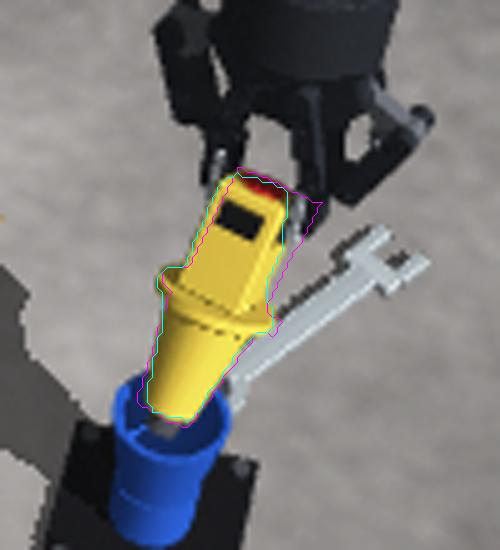

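The tester leans with its nose at the rim and the finger hides its right edge. I'll ignore dark pixels in the fit.

```bash
sed -i 's/^def cost.*/ok=cv2.erode((im.max(2)>85).astype(np.uint8),np.ones((3,3)))|mk\ndef cost(p): o=model(*p)[0]; return ((o!=mk)\&(ok>0)).sum()\/max(1,mk.sum())/; s/range(-4,5,2)/range(-10,11,2)/; s/range(34,52,2)/range(30,58,2)/' tilt.py
sed -i 's/^print("tilt fit",best)/L=sorted((cost((np.radians(t),g\/1000,x\/1000)),t,g,x) for t in np.arange(float(sys.argv[2]),float(sys.argv[3]),1) for g in range(34,52,2) for x in range(-10,11,2)); print(L[:300:40])\n&/' tilt.py
python3 tilt.py 2 24 50
```

```text
[(np.float64(0.08468677494199536), np.float64(42.0), 40, -10), (np.float64(0.10324825986078887), np.float64(41.0), 42, -10), (np.float64(0.10904872389791183), np.float64(46.0), 38, -8), (np.float64(0.1136890951276102), np.float64(49.0), 36, -10), (np.float64(0.11948955916473318), np.float64(44.0), 46, -2), (np.float64(0.12529002320185614), np.float64(49.0), 46, -4), (np.float64(0.12993039443155452), np.float64(46.0), 36, -8), (np.float64(0.1334106728538283), np.float64(43.0), 46, -8)]
tilt fit (np.float64(0.08468677494199536), np.float64(42.0), 40, -10)
mid [0.4623 0.277  0.1435] axis [-0.668  0.003  0.744] tip out [0.5091 0.2768 0.0915]
```

Call:
apply_moves(
  deltas=[
    [[0,0,-4],0,0],
    [[0,0,-8],0,0],
    [[0,0,-9],10,0],
    [[0,0,-9],20,0],
    [[0,0,-9],30,0],
    [[0,0,-9],40,0],
    [[0,0,-9],50,0],
    [[0,0,-9],60,0],
  ],
  newtons=40,
)

```text
time_s: 7.38
tcp_pos: [0.4253, 0.2769, 0.2406]
eef_rot: [-1.584, -2.711, 0.004]
wrist_force: [-0.0, -0.0, -2.4]
gripper_width: 0.0351
grip_force: 42.3
```

Call:
apply_moves(
  deltas=[
    [[0,0,0],0,0],
    [[0,0,0],0,0],
  ],
)

```text
time_s: 7.62
tcp_pos: [0.4257, 0.2771, 0.2411]
eef_rot: [-1.571, -2.72, 0.002]
wrist_force: [0.4, 0.5, -0.7]
gripper_width: 0.0348
grip_force: 42.2
```

```bash
python3 to.py; python3 snap.py 3; python3 tilt.py 3 20 50
```

```text
t 7.62 tcp [0.4257 0.2771 0.2411] yaw 120.0 zaxis [-0.001 -0.001 -1.   ] F [ 0.4  0.5 -0.7] T [0.14 0.04 0.05] w 0.0348 g 42.2 j [ 0.32 -0.16 -0.09  1.64 -0.    1.37]
scene crop origin 374 101
top crop origin 142 194
[(np.float64(0.23779724655819776), np.float64(37.0), 40, -10), (np.float64(0.2765957446808511), np.float64(39.0), 44, -8), (np.float64(0.29662077596996245), np.float64(40.0), 50, -8), (np.float64(0.31789737171464333), np.float64(35.0), 50, -8), (np.float64(0.3341677096370463), np.float64(35.0), 42, -8), (np.float64(0.34668335419274093), np.float64(37.0), 50, -6), (np.float64(0.3617021276595745), np.float64(34.0), 42, -8), (np.float64(0.3717146433041302), np.float64(36.0), 48, -6)]
tilt fit (np.float64(0.23779724655819776), np.float64(37.0), 40, -10)
mid [0.4428 0.2477 0.2314] axis [-0.3    0.522  0.799] tip out [0.4638 0.2111 0.1755]
```

View pics/fit_3.png

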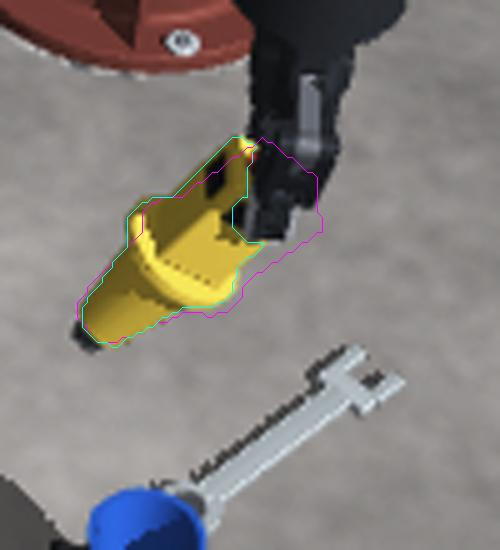

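```bash
sed -i 's/range(-10,11,2)/range(-28,5,2)/g; s/range(30,58,2)/range(20,64,3)/; s/^L=.*/L=[]/' tilt.py; python3 tilt.py 3 25 60
```

```text
tilt fit (np.float64(0.06758448060075094), np.float64(30.0), 35, -20)
mid [0.4446 0.2447 0.2331] axis [-0.249  0.434  0.866] tip out [0.462  0.2143 0.1724]
```

View pics/fit_3.png

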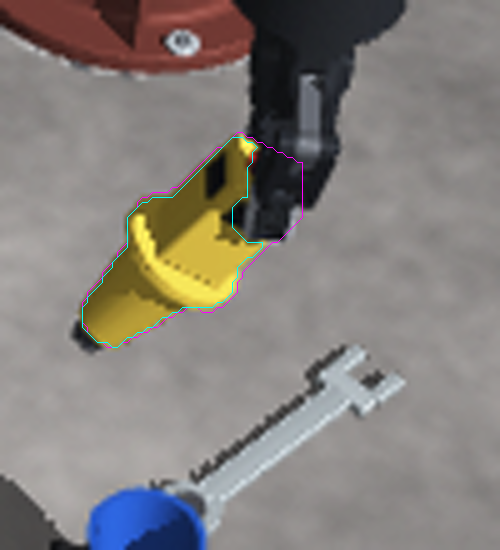

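```bash
cat > joint.py <<'E'
import cv2,sys
from geo import *
from scipy.optimize import differential_evolution
gz=np.linspace(0,2*np.pi,40)
def frame(n,tcp,yaw):
    tcp=np.array(tcp); y=np.radians(yaw); X=np.array([np.cos(y),np.sin(y),0]); Z=np.array([0,0,1.]); Y=np.cross(-Z,X)
    ctr=proj("scene",tcp)[0]; im=cv2.imread(f"pics/scene_{n}.png"); h=cv2.cvtColor(im,cv2.COLOR_BGR2HSV)
    mk=(cv2.inRange(h,(18,110,60),(36,255,255))|cv2.inRange(h,(0,150,80),(8,255,255))|cv2.inRange(h,(172,150,80),(180,255,255)))
    w=np.zeros_like(mk); cv2.circle(w,tuple(int(v) for v in ctr),60,255,-1); mk&=w
    k,l,st,_=cv2.connectedComponentsWithStats(mk); mk=(l==1+st[1:,4].argmax()).astype(np.uint8); mk=cv2.morphologyEx(mk,cv2.MORPH_CLOSE,np.ones((5,5)))
    ok=cv2.erode((im.max(2)>85).astype(np.uint8),np.ones((3,3)))|mk
    return tcp,X,Y,Z,mk,ok
def pose(f,th,ga,gx,gy=0):
    tcp,X,Y,Z=f[:4]; th=np.radians(th); a=np.sin(th)*X+np.cos(th)*Z; x=np.cos(th)*X-np.sin(th)*Z
    return tcp+.022*Z+(gx*X+gy*Y)/1e3-ga/1e3*a,a,x
def cost(p,F):
    c=0
    for f in F:
        mid,a,x=pose(f,*p); Y=f[2]; out=np.zeros(f[4].shape,np.uint8)
        ring=lambda r,z:mid+z*a+r*(np.outer(np.cos(gz),x)+np.outer(np.sin(gz),Y))
        sq=lambda z:np.array([mid+z*a+.018*(i*x+j*Y) for i in(-1,1) for j in(-1,1)])
        for P in((ring(.014,-.056),ring(.024,.004)),(ring(.031,.004),ring(.031,.010)),(sq(.01),sq(.07))):
            q=proj("scene",np.vstack(P)); cv2.fillConvexPoly(out,np.round(cv2.convexHull(q.astype(np.float32))*16).astype(np.int32),1,cv2.LINE_8,4)
        c+=((out!=f[4])&(f[5]>0)).sum()/f[4].sum()
    return c/len(F)
def fit(F,lo=15,hi=55,gy=4):
    r=differential_evolution(cost,[(lo,hi),(15,65),(-35,30),(-gy,gy)],args=(F,),maxiter=40,popsize=12,seed=1); print("tilt,ga,gx,gy",r.x.round(1),"cost",round(r.fun,3)); return r.x
if __name__=="__main__":
    f2=frame(2,[.4253,.2772,.1513],179.8); f3=frame(3,[.4257,.2771,.2411],120)
    for F in([f2,f3],[f3],[f2]): p=fit(F)
E
python3 joint.py
```

```text
tilt,ga,gx,gy [ 30.7  35.6 -18.7  -1. ] cost 0.056
tilt,ga,gx,gy [ 28.4  39.4 -18.6  -3.9] cost 0.05
tilt,ga,gx,gy [28.7 44.  -9.4 -3.8] cost 0.041
```

```bash
python3 to.py .505 .038 .230 184
```

```text
t 7.72 tcp [0.4259 0.2772 0.2414] yaw 119.9 zaxis [-0.001 -0.    -1.   ] F [ 0.5 -0.4 -1.7] T [0.09 0.02 0.  ] w 0.0349 g 42.2 j [ 0.32 -0.16 -0.09  1.64 -0.    1.37]
shift cm [-24.68  -5.06   1.14]
turn -64.1
```

Call:
apply_moves(
  deltas=[
    [[-4,-0.8,0],-9,0],
    [[-8,-1.6,0],-18,0],
    [[-12,-2.5,0],-27,0],
    [[-16,-3.3,0],-36,0],
    [[-20,-4.1,0],-45,0],
    [[-24.7,-5.1,1.1],-54,0],
    [[-24.7,-5.1,1.1],-64,0],
    [[-24.7,-5.1,1.1],-64,0],
  ],
)

```text
time_s: 8.72
tcp_pos: [0.5042, 0.0371, 0.2304]
eef_rot: [0.102, -3.139, -0.0]
wrist_force: [-0.2, -0.2, -2.9]
gripper_width: 0.0349
grip_force: 42.4
```

Call:
apply_moves(
  deltas=[
    [[0,0,0],0,0],
    [[0,0,0],0,0],
  ],
)

```text
time_s: 8.98
tcp_pos: [0.5043, 0.0381, 0.2308]
eef_rot: [-0.102, 3.14, -0.0]
wrist_force: [-0.2, -0.1, -2.1]
gripper_width: 0.0351
grip_force: 42.4
```

```bash
python3 to.py .505 .038 .195 184; python3 snap.py 4; cat > j4.py <<'E'
from joint import *
from station import telemetry
s=telemetry.get_state(); m=R.from_rotvec(s["eef_rot"]).as_matrix(); f4=frame(4,s["tcp_pos"],np.degrees(np.arctan2(m[1,0],m[0,0])))
f3=frame(3,[.4257,.2771,.2411],120)
for F in([f4],[f3,f4]):
    p=fit(F); mid,a,x=pose(f4,*p); print("tip",(mid-.07*a).round(4),"rel tool mm",((mid-.07*a-f4[0])@np.array(f4[1:4]).T*1e3).round(1), "mid",mid.round(4),a.round(3))
E
python3 j4.py
```

```text
t 8.97 tcp [0.5043 0.0381 0.2308] yaw -176.3 zaxis [ 0. -0. -1.] F [-0.2 -0.1 -2.1] T [ 0.01  0.1  -0.01] w 0.0351 g 42.4 j [-0.18 -0.18 -0.12  1.62 -0.   -0.25]
shift cm [-0.07 -0.01  3.58]
turn -0.3
scene crop origin 273 81
top crop origin 270 168
tilt,ga,gx,gy [ 29.9  40.9 -10.1  -3.9] cost 0.071
tip [0.5699 0.0383 0.1566] rel tool mm [-65.4  -3.9 -74.1] mid [0.535  0.0361 0.2173] [-0.498 -0.033  0.867]
tilt,ga,gx,gy [ 30.4  33.7 -20.1   0.3] cost 0.071
tip [0.5768 0.043  0.1633] rel tool mm [-72.7   0.3 -67.5] mid [0.5414 0.0407 0.2236] [-0.505 -0.033  0.862]
```

Call:
apply_moves(
  deltas=[
    [[-0.3,0,1.5],0,0],
    [[-0.5,0.1,3],0,0],
    [[-0.8,0.1,4.3],0,0],
    [[-0.8,0.1,4.3],0,0],
  ],
)

```text
time_s: 9.57
tcp_pos: [0.5115, 0.0392, 0.1858]
eef_rot: [0.103, -3.137, -0.001]
wrist_force: [-0.2, -0.2, -1.4]
gripper_width: 0.0349
grip_force: 42.4
```

Call:
apply_moves(
  deltas=[
    [[-0.2,0,0.25],0,0],
    [[-0.3,0,0.5],0,0],
    [[-0.45,0,0.7],0,0],
    [[-0.6,0,0.9],0,0],
    [[-0.6,0,0.9],0,0],
  ],
)

```text
time_s: 10.2
tcp_pos: [0.5182, 0.0395, 0.1784]
eef_rot: [0.103, -3.14, 0.0]
wrist_force: [0.1, 0.7, -2.9]
gripper_width: 0.0353
grip_force: 42.4
```

```bash
python3 to.py
```

```text
t 10.2 tcp [0.5182 0.0395 0.1784] yaw -176.2 zaxis [-0. -0. -1.] F [ 0.1  0.7 -2.9] T [0.03 0.05 0.  ] w 0.0353 g 42.4 j [-0.18 -0.14 -0.19  1.53 -0.   -0.24]
```

Not touching yet. I'll continue in small steps.

Call:
apply_moves(
  deltas=[
    [[-0.1,0,0.15],0,0],
    [[-0.2,0,0.3],0,0],
    [[-0.3,0,0.45],0,0],
    [[-0.3,0,0.45],0,0],
  ],
)

```text
time_s: 10.7
tcp_pos: [0.5212, 0.0396, 0.1739]
eef_rot: [0.103, -3.14, 0.0]
wrist_force: [-0.3, -0.5, -1.8]
gripper_width: 0.0349
grip_force: 42.4
```

Call:
apply_moves(
  deltas=[
    [[-0.1,0,0.15],0,0],
    [[-0.2,0,0.3],0,0],
    [[-0.3,0,0.45],0,0],
    [[-0.3,0,0.45],0,0],
  ],
)

```text
time_s: 11.2
tcp_pos: [0.5242, 0.0398, 0.1695]
eef_rot: [0.103, -3.14, 0.0]
wrist_force: [-3.9, 0.7, 1.5]
gripper_width: 0.0353
grip_force: 43.0
```

Call:
apply_moves(
  deltas=[
    [[-0.1,0,0.15],0,0],
    [[-0.2,0,0.3],0,0],
    [[-0.25,0,0.4],0,0],
    [[-0.25,0,0.4],0,0],
  ],
)

```text
time_s: 11.7
tcp_pos: [0.5267, 0.04, 0.1654]
eef_rot: [0.103, -3.14, 0.0]
wrist_force: [-3.3, 0.4, 1.0]
gripper_width: 0.0352
grip_force: 42.8
```

Call:
apply_moves(
  deltas=[
    [[-0.05,0,0.1],0,0],
    [[-0.1,0,0.15],0,0],
    [[-0.1,0,0.15],0,0],
  ],
)

```text
time_s: 12.08
tcp_pos: [0.5273, 0.0401, 0.1646]
eef_rot: [0.103, -3.139, 0.0]
wrist_force: [-8.5, -0.1, 7.0]
gripper_width: 0.0349
grip_force: 43.7
```

Call:
apply_moves(
  deltas=[
    [[-0.05,0,0.05],0,0],
    [[-0.05,0,0.1],0,0],
    [[-0.05,0,0.1],0,0],
  ],
)

```text
time_s: 12.45
tcp_pos: [0.5275, 0.0401, 0.1645]
eef_rot: [0.103, -3.139, 0.001]
wrist_force: [-12.2, -0.4, 14.4]
gripper_width: 0.0351
grip_force: 44.6
```

```bash
python3 to.py; python3 snap.py 5; sed 's/frame(4/frame(5/' j4.py > j5.py; python3 j5.py
```

```text
t 12.45 tcp [0.5275 0.0401 0.1645] yaw -176.2 zaxis [-0.001 -0.001 -1.   ] F [-12.2  -0.4  14.4] T [-0.02  2.82  0.04] w 0.0351 g 44.6 j [-0.17 -0.12 -0.19  1.5  -0.   -0.24]
scene crop origin 268 105
top crop origin 269 162
tilt,ga,gx,gy [ 33.8  41.5 -11.2  -3. ] cost 0.051
tip [0.6006 0.0419 0.0938] rel tool mm [-73.1  -3.  -70.7] mid [0.5618 0.0393 0.1519] [-0.555 -0.037  0.831]
tilt,ga,gx,gy [ 30.   36.3 -18.8  -2.1] cost 0.061
tip [0.5995 0.0427 0.0944] rel tool mm [-72.   -2.1 -70. ] mid [0.5645 0.0404 0.155 ] [-0.499 -0.033  0.866]
```

Call:
apply_moves(
  deltas=[
    [[-0.05,0,0.05],0,0],
    [[-0.05,0,0.05],0,0],
    [[-0.05,0,0.05],0,0],
  ],
)

```text
time_s: 12.92
tcp_pos: [0.5276, 0.0401, 0.1644]
eef_rot: [0.103, -3.139, 0.001]
wrist_force: [-15.6, 0.2, 19.5]
gripper_width: 0.0351
grip_force: 45.1
```

```bash
python3 to.py .4737 -.2247 .24 180
```

```text
t 12.93 tcp [0.5276 0.0401 0.1644] yaw -176.2 zaxis [-0.001 -0.001 -1.   ] F [-15.6   0.2  19.5] T [-0.    3.56  0.08] w 0.0351 g 45.1 j [-0.17 -0.12 -0.19  1.5  -0.   -0.24]
shift cm [  7.13 -26.07  -7.53]
turn 3.8
```

Fully in: the force rises stiffly to about 27 N, directed along the pad normal. Now I retract and carry the tester to the sleeve, with the tilt plane side-on to the camera.

Call:
apply_moves(
  deltas=[
    [[0.3,0,-0.45],0,0],
    [[1.1,0,-1.6],0,0],
    [[1.6,0,-5],0,0],
    [[1.6,0,-7.5],0,0],
    [[1.6,0,-7.5],0,0],
  ],
)

```text
time_s: 13.55
tcp_pos: [0.5138, 0.0388, 0.2397]
eef_rot: [-0.103, 3.136, -0.001]
wrist_force: [0.5, -0.2, -2.9]
gripper_width: 0.0352
grip_force: 42.5
```

```bash
python3 to.py .4324 -.1827 .19 137
```

```text
t 13.55 tcp [0.5138 0.0388 0.2397] yaw -176.2 zaxis [ 0.004 -0.001 -1.   ] F [ 0.5 -0.2 -2.9] T [ 0.01  0.08 -0.  ] w 0.0352 g 42.5 j [-0.18 -0.15 -0.08  1.63 -0.   -0.24]
shift cm [  9.59 -21.57   4.95]
turn 46.8
```

Call:
apply_moves(
  deltas=[
    [[2,-5,0],8,0],
    [[4,-10,0],16,0],
    [[6.5,-15,0],25,0],
    [[9.6,-20,0],34,0],
    [[9.6,-21.6,3],43,0],
    [[9.6,-21.6,5],46.8,0],
    [[9.6,-21.6,5],46.8,0],
    [[9.6,-21.6,5],46.8,0],
  ],
)

```text
time_s: 14.55
tcp_pos: [0.4312, -0.1826, 0.1879]
eef_rot: [1.149, 2.923, -0.0]
wrist_force: [-0.0, -0.7, -0.9]
gripper_width: 0.0349
grip_force: 42.6
```

```bash
python3 to.py .4324 -.1827 .19 137; python3 snap.py 6; sed 's/frame(4/frame(6/;s/,f4\]):/]):/;s/\[f3\]/[f4],[f3,f4]/' j4.py > j6.py; python3 j6.py
```

```text
t 14.55 tcp [ 0.4312 -0.1826  0.1879] yaw 137.1 zaxis [ 0. -0. -1.] F [-0.  -0.7 -0.9] T [0.08 0.1  0.  ] w 0.0349 g 42.6 j [-0.68 -0.3  -0.31  1.56 -0.    0.07]
shift cm [-0.1   0.07 -0.21]
turn 0.1
scene crop origin 225 44
top crop origin 373 218
tilt,ga,gx,gy [ 28.4  34.7 -19.9  -2.1] cost 0.079
tip [ 0.4811 -0.2318  0.1183] rel tool mm [-69.7  -2.1 -70.1] mid [ 0.4568 -0.2091  0.1799] [-0.348  0.324  0.88 ]
tilt,ga,gx,gy [ 28.4  34.7 -19.9  -2.1] cost 0.079
tip [ 0.4811 -0.2318  0.1183] rel tool mm [-69.7  -2.1 -70.1] mid [ 0.4568 -0.2091  0.1799] [-0.348  0.324  0.88 ]
tilt,ga,gx,gy [ 30.   38.3 -19.   -2.6] cost 0.067
tip [ 0.4833 -0.2344  0.1166] rel tool mm [-73.1  -2.6 -71.9] mid [ 0.4577 -0.2106  0.1772] [-0.366  0.34   0.866]
```

View pics/c_6.png

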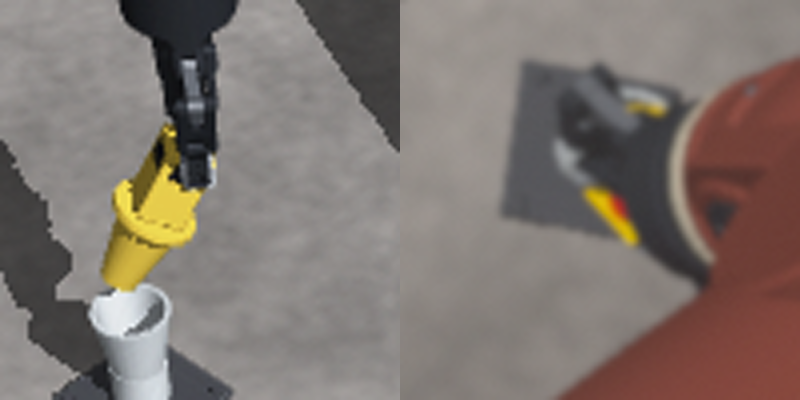

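The nose is right above the sleeve mouth at the tilt fitted, and no plunger shows. I'll lower it about 12 mm into the mouth, then swing it upright against the far wall.

Call:
apply_moves(
  deltas=[
    [[0,0,1.5],0,0],
    [[0,0,2.7],0,0],
    [[0,0,3.7],0,0],
    [[0,0,4.6],0,0],
    [[0,0,4.6],0,0],
  ],
)

```text
time_s: 15.28
tcp_pos: [0.4307, -0.1824, 0.1407]
eef_rot: [-1.152, -2.922, -0.0]
wrist_force: [-0.1, -1.0, -2.5]
gripper_width: 0.0349
grip_force: 42.6
```

Call:
apply_moves(
  deltas=[
    [[-0.7,0,0],0,0],
    [[-1.4,0,-0.4],0,0],
    [[-2.1,0,-0.8],0,0],
    [[-2.8,0,-1.1],0,0],
    [[-3.5,0,-1.4],0,0],
    [[-3.5,0,-1.4],0,0],
  ],
  newtons=20,
)

```text
time_s: 16.02
tcp_pos: [0.4572, -0.2071, 0.1559]
eef_rot: [1.152, 2.922, -0.001]
wrist_force: [-1.3, 1.4, -1.6]
gripper_width: 0.0351
grip_force: 42.8
```

```bash
python3 to.py; python3 snap.py 7; cat > j7.py <<'E'
from joint import *
from station import telemetry
n=sys.argv[1]; lo,hi=map(float,sys.argv[2:4])
s=telemetry.get_state(); m=R.from_rotvec(s["eef_rot"]).as_matrix(); f=frame(n,s["tcp_pos"],np.degrees(np.arctan2(m[1,0],m[0,0])))
p=fit([f],lo,hi); mid,a,x=pose(f,*p); S=np.array([.4738,-.2247,.095])
print("mid",mid.round(4),"axis",a.round(3),"nose-sleeve in tool X,Y,up mm",((mid-.056*a-S)@np.array(f[1:4]).T*1e3).round(1),"mid-sleeve",((mid-S)@np.array(f[1:4]).T*1e3).round(1))
E
python3 j7.py 7 -10 40
```

```text
t 16.02 tcp [ 0.4572 -0.2071  0.1559] yaw 136.9 zaxis [ 0.    -0.001 -1.   ] F [-1.3  1.4 -1.6] T [0.56 0.41 0.03] w 0.0351 g 42.8 j [-0.69 -0.2  -0.28  1.49 -0.    0.06]
scene crop origin 213 54
top crop origin 381 207
tilt,ga,gx,gy [ 14.6  37.6 -12.7  -3.8] cost 0.114
mid [ 0.4705 -0.225   0.1412] axis [-0.185  0.173  0.968] nose-sleeve in tool X,Y,up mm [-12.   -2.4  -8. ] mid-sleeve [ 2.2 -2.4 46.2]
```

Call:
apply_moves(
  deltas=[
    [[-0.6,0.1,0],0,0],
    [[-1.2,0.2,0],0,0],
    [[-1.8,0.2,0],0,0],
    [[-2.4,0.2,0],0,0],
    [[-2.4,0.2,0],0,0],
  ],
  newtons=20,
)

```text
time_s: 16.75
tcp_pos: [0.476, -0.2219, 0.1554]
eef_rot: [1.152, 2.922, 0.0]
wrist_force: [-0.3, 1.4, -1.7]
gripper_width: 0.0349
grip_force: 42.8
```

```bash
python3 to.py; python3 snap.py 8; python3 j7.py 8 -15 30
```

```text
t 16.75 tcp [ 0.476  -0.2219  0.1554] yaw 137.0 zaxis [ 0. -0. -1.] F [-0.3  1.4 -1.7] T [0.49 0.28 0.01] w 0.0349 g 42.8 j [-0.69 -0.13 -0.22  1.48  0.    0.07]
scene crop origin 205 56
top crop origin 388 199
tilt,ga,gx,gy [ 2.5 39.3 -5.5 -3.4] cost 0.115
mid [ 0.4787 -0.2292  0.1382] axis [-0.032  0.03   0.999] nose-sleeve in tool X,Y,up mm [ -9.1   0.1 -12.8] mid-sleeve [-6.7  0.1 43.2]
```

Call:
apply_moves(
  deltas=[
    [[0.4,0,0],0,0],
    [[0.7,0,0.4],0,0],
    [[0.7,0,1.2],0,0],
    [[0.7,0,2.0],0,0],
    [[0.7,0,2.0],0,0],
  ],
)

```text
time_s: 17.48
tcp_pos: [0.47, -0.2164, 0.1345]
eef_rot: [-1.152, -2.921, -0.001]
wrist_force: [-0.1, -0.3, -2.5]
gripper_width: 0.0352
grip_force: 42.6
```

```bash
python3 to.py; python3 snap.py 9; python3 j7.py 9 -15 30
```

```text
t 17.48 tcp [ 0.47   -0.2164  0.1345] yaw 137.0 zaxis [-0.001  0.001 -1.   ] F [-0.1 -0.3 -2.5] T [-0.01 -0.03 -0.03] w 0.0352 g 42.6 j [-0.68 -0.15 -0.27  1.45 -0.    0.07]
scene crop origin 209 61
top crop origin 383 202
tilt,ga,gx,gy [ 3.4 39.1 -5.2 -4. ] cost 0.239
mid [ 0.4732 -0.2248  0.1184] axis [-0.043  0.04   0.998] nose-sleeve in tool X,Y,up mm [ -2.9  -0.5 -32.5] mid-sleeve [ 0.4 -0.5 23.4]
```

Call:
apply_moves(
  deltas=[
    [[0,0,0.6],0,0],
    [[0,0,1.2],0,0],
    [[0,0,1.7],0,0],
    [[0,0,2.1],0,0],
    [[0,0,2.1],0,0],
  ],
  newtons=20,
)

```text
time_s: 18.2
tcp_pos: [0.4703, -0.2166, 0.1142]
eef_rot: [-1.152, -2.922, -0.0]
wrist_force: [-0.4, -0.8, -1.9]
gripper_width: 0.0352
grip_force: 42.7
```

Call:
apply_moves(
  deltas=[
    [[0,0,0.2],0,0],
    [[0,0,0.35],0,0],
    [[0,0,0.35],0,0],
  ],
)

```text
time_s: 18.58
tcp_pos: [0.4711, -0.2174, 0.1127]
eef_rot: [1.152, 2.921, -0.002]
wrist_force: [-1.9, 1.1, 8.6]
gripper_width: 0.0353
grip_force: 44.0
```

Call:
apply_moves(
  deltas=[
    [[0,0,0],0,0.6],
    [[0,0,0],0,1],
    [[0,0,0],0,1],
    [[0,0,0],0,1],
    [[0,0,0],0,1],
    [[0,0,0],0,1],
  ],
)

```text
time_s: 19.32
tcp_pos: [0.4705, -0.2168, 0.1111]
eef_rot: [1.152, 2.923, -0.0]
wrist_force: [1.0, 0.0, 0.4]
gripper_width: 0.0852
grip_force: 0.0
```

Call:
apply_moves(
  deltas=[
    [[0,0,-3],0,1],
    [[0,0,-8],0,1],
    [[0,0,-13],0,1],
    [[4,0,-15],0,1],
    [[9,0,-15],0,1],
    [[14,0,-15],0,1],
    [[16,0,-15],0,1],
    [[16,0,-15],0,1],
  ],
)

```text
time_s: 20.32
tcp_pos: [0.3534, -0.1072, 0.2616]
eef_rot: [1.151, 2.921, -0.001]
wrist_force: [0.3, 0.1, 0.8]
gripper_width: 0.0852
grip_force: 0.0
```

```bash
python3 to.py; cat > fin.py <<'E'
from geo import *
from joint import *
o=[]
for c,n in(("scene",14),("top",14)):
    im=optics.camera(c)[:,:,::-1]; cv2.imwrite(f"pics/{c}_{n}.png",im); u,v=proj(c,[.474,-.225,.1])[0].astype(int)
    o.append(cv2.resize(np.ascontiguousarray(im[v-40:v+40,u-40:u+40]),(400,400),interpolation=cv2.INTER_CUBIC)); print(u-40,v-40)
cv2.imwrite("pics/c_14.png",np.hstack(o))
f=frame(14,[.4738,-.2247,.109],137)   # G at .131 = mid+40 when home
p=fit([f],-12,12,8); mid,a,x=pose(f,*p); print("mid",mid.round(4),"axis",a.round(3))
E
python3 fin.py
```

```text
t 20.32 tcp [ 0.3534 -0.1072  0.2616] yaw 137.0 zaxis [ 0.002 -0.001 -1.   ] F [0.3 0.1 0.8] T [ 0.01 -0.    0.02] w 0.0852 g 0.0 j [-0.65 -0.58 -0.38  1.77 -0.    0.1 ]
217 80
392 212
tilt,ga,gx,gy [ 7.1 48.6 -1.7 -7.9] cost 0.33
mid [ 0.4741 -0.2357  0.0828] axis [-0.09   0.084  0.992]
```

View pics/c_14.png

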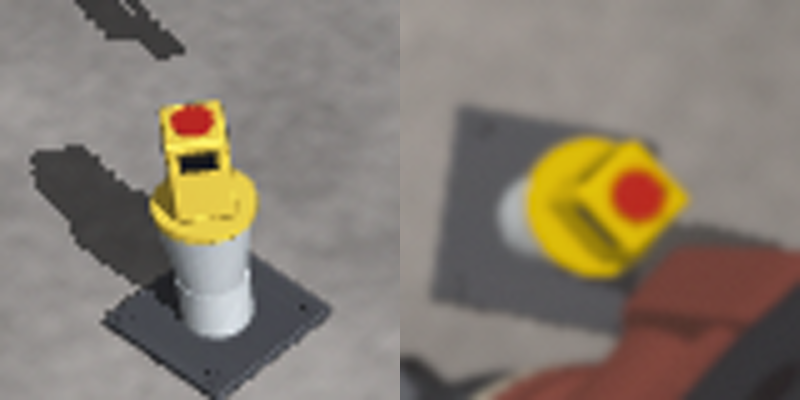

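The tester stands in the sleeve with its flange on the rim. The red top is at scene (255.4,104) and top (439.4,251). I'll check its position before handing in.

```bash
python3 -c "
from geo import *
print(tri((255.0,103.6),(439.0,250.6)))
def red(c):
    h=cv2.cvtColor(cv2.imread(f'pics/{c}_14.png'),cv2.COLOR_BGR2HSV); w=proj(c,[.474,-.225,.161])[0]
    m=cv2.inRange(h,(0,170,90),(6,255,255))|cv2.inRange(h,(174,170,90),(180,255,255)); y,x=np.nonzero(m); k=np.hypot(x-w[0],y-w[1])<9; print(c,k.sum(),w); return x[k].mean(),y[k].mean()
print(tri(red('scene'),red('top')))"
```

```text
(array([ 0.4740473 , -0.22174998,  0.16403866]), np.float64(0.003714115528905274))
scene 35 [254.90916709 104.14898435]
top 55 [440.89243275 250.5214502 ]
(array([ 0.47394309, -0.2217147 ,  0.16370906]), np.float64(0.003489584675946926))
```

```bash
python3 to.py .474 -.2235 .185 137
```

```text
t 20.43 tcp [ 0.354  -0.108   0.2612] yaw 137.0 zaxis [ 0.001 -0.001 -1.   ] F [-0.2 -0.   0. ] T [ 0.01 -0.01 -0.06] w 0.0855 g 0.0 j [-0.65 -0.58 -0.38  1.77 -0.    0.1 ]
shift cm [-16.64  -0.25   7.63]
turn -0.0
```

Call:
apply_moves(
  deltas=[
    [[-5,0,0],0,0],
    [[-10,0,0],0,0],
    [[-15,-0.2,0],0,0],
    [[-16.6,-0.2,2],0,0],
    [[-16.6,-0.2,5],0,0],
    [[-16.6,-0.2,7.6],0,0],
    [[-16.6,-0.2,8.2],0,0],
    [[-16.6,-0.2,8.2],0,0],
  ],
  newtons=20,
)

```text
time_s: 21.42
tcp_pos: [0.4736, -0.2226, 0.179]
eef_rot: [-1.153, -2.922, -0.0]
wrist_force: [-0.4, -0.9, 0.1]
gripper_width: -0.0001
grip_force: 0.0
```

Call:
apply_moves(
  deltas=[
    [[0,0,0.3],0,0],
    [[0,0,0.6],0,0],
    [[0,0,0.9],0,0],
    [[0,0,1.2],0,0],
    [[0,0,1.4],0,0],
    [[0,0,1.4],0,0],
  ],
)

```text
time_s: 22.18
tcp_pos: [0.4734, -0.2222, 0.1649]
eef_rot: [-1.152, -2.922, -0.0]
wrist_force: [0.4, 0.1, 0.4]
gripper_width: -0.0002
grip_force: 0.0
```

Call:
apply_moves(
  deltas=[
    [[0,0,0.1],0,0],
    [[0,0,0.2],0,0],
    [[0,0,0.2],0,0],
  ],
)

```text
time_s: 22.55
tcp_pos: [0.4735, -0.2223, 0.163]
eef_rot: [-1.152, -2.923, 0.0]
wrist_force: [0.2, 0.0, -0.5]
gripper_width: -0.0001
grip_force: 0.0
```

Call:
apply_moves(
  deltas=[
    [[0,0,0.1],0,0],
    [[0,0,0.15],0,0],
    [[0,0,0.15],0,0],
  ],
)

```text
time_s: 22.92
tcp_pos: [0.4735, -0.2223, 0.1615]
eef_rot: [-1.152, -2.923, 0.0]
wrist_force: [-0.5, 0.4, 0.2]
gripper_width: 0.0001
grip_force: 0.0
```

Call:
apply_moves(
  deltas=[
    [[0,0,0.05],0,0],
    [[0,0,0.1],0,0],
    [[0,0,0.1],0,0],
  ],
)

```text
time_s: 23.3
tcp_pos: [0.4735, -0.2223, 0.1605]
eef_rot: [-1.152, -2.923, 0.0]
wrist_force: [-0.4, -1.2, -0.1]
gripper_width: 0.0003
grip_force: 0.0
```

The tool comes down to 0.1605 m without touching the top, which would be at 0.161 m when home. So the tester is fully down. I'll retreat and hand in.

Call:
apply_moves(
  deltas=[
    [[0,0,-3],0,0],
    [[0,0,-8],0,0],
    [[0,0,-10],0,0],
    [[0,0,-10],0,0],
    [[0,0,-10],0,0],
  ],
)

```text
time_s: 23.92
tcp_pos: [0.4733, -0.2221, 0.2593]
eef_rot: [-1.152, -2.921, -0.001]
wrist_force: [0.7, 0.3, -0.4]
gripper_width: 0.0001
grip_force: 0.0
```

```bash
python3 -c "
from station import manip
print(manip.close_job())"
```

```text
the job is handed in; nothing more can be done
None
```

I pressed the plunger in on the sloped pad until it met a firm stop (about 27 N), parked the tester fully home in the aluminium sleeve, released it, and handed the job in at about 24 s; no verdict came back.

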